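# Clamp the tube rack on the shaker with its over-centre lever

### The arm

A 6-joint arm with a two-finger parallel gripper is mounted at the origin on a cart in front of the work surface, level with it; the furniture and walls round the work are solid. World frame = base frame: x ahead of the robot, y to its left, z up, the work surface at z = 0. Lengths are in m, angles in degrees, forces in N, time in s.
With the tool pointing down it reaches from about 0.25 to 0.725 m from the base axis. Payload 9.7 kg.
Tool frame: the origin (TCP) lies midway between the tips of the shut fingers; the grasp point (between the pads) lies 19 mm behind it; z points along the fingers, y is the line along which they close (so a half turn about z gives the same grasp; the last joint's range is limited). The gripper opens to 85 mm and grips with 20 to 120 N. Pads are 22 mm wide; open, the fingers measure 114 mm over their backs; the gripper's body (76 mm by 85 mm) begins 54 mm behind the grasp point. The pads swing forward as they close: fully open they stand 13 mm farther back than shut.
Start: joints at [68.755, 4.979, 10.078, 95.1, 0, 90], TCP at [0.199, 0.513, 0.231] pointing down, gripper open.
Joint ranges: [-179.16, 179.16], [-48.56, 103.87], [-65.8, 70.77], [-126.05, 130.52], [-82.76, 87.17], [-180, 180]. Speed limits (degrees/s): [127.2, 127.2, 147.25, 180, 180, 180].

### API

Orientations are given as [roll, pitch, yaw] about the fixed x, y, z axes, in that order (R = Rz(yaw) Ry(pitch) Rx(roll)).
In Python, from workcell import bot gives the robot as it stands.
- The arm moves only by the shell command python3 -m crank 'ROWS' [FORCE]. ROWS is JSON, a list of rows, each an object with "gripper": the finger opening in mm, from 0 to 85.4; "travel": the shift along the tool's x, y, z in mm, a list of three; "twist": the turn, a rotation vector about the tool's x, y, z in rad, a list of three. In form: [{"gripper": gripper, "travel": [tx, ty, tz], "twist": [rx, ry, rz]}, ...]. A call has 1 to 12 rows; each row shifts and turns the commanded pose from where the row before left it, along the tool's axes as they then stand; what a row does not reach is not made up. A row lasts 1/8 s, in which the tool goes at most 62.5 mm and 10.7 degrees, less where a joint would pass 70% of its speed; a pose out of reach is approached as far as the arm can. A call is refused whole if a number of a shift passes 62.5 or a number of a turn 0.188, either way. A call with a gripper value outside its range is refused whole. The fingers move at their own pace and stop on an object; FORCE is the grip in N (left out, the last holds). Time passes only in rows, so rows that do not move let the fingers close. It gives the time, the measured TCP pose, the force, the opening and the grip force at its end, in the units of the state.
- bot.get_obs(): the state, without advancing time (a new reading comes with each control period).
- bot.camera(name): name is "scene" or "top" or "wrist"; returns the picture (384x512x3 uint8, red, green, blue); there is no depth.
- bot.calibration(name): a dict with "vfov" (degrees; the focal length in pixels is half the picture's height over the tangent of half this angle, whatever the lens; pixels are square), "cx", "cy" (the principal point, pixels), "camera_from_world" (4x4, takes a point from world to camera coordinates). Camera axes: x right, y down, z forward; pixel columns grow to the right and rows downward; lengths in m; the calibration is good to about 2 mm. A picture is of the moment at which its call begins: read the wrist's pose just before it. calibration takes no time and is no camera call; for the wrist camera it gives the pose at the moment of the call.
- bot.job_done(): hands the job in; it is judged then, once.
The state is a dict: "time": time; "q": joint angles; "qd": joint speeds; "joint_efforts": joint torques, N m; "ee_pos": TCP position; "tcp_rot": TCP orientation; "wrist_force": force on the tool from outside, world axes, zero at the start; "torque": the same for the moment, N m; "opening": finger opening in m; "grasp_force": force on a finger pad.
Only numpy, scipy, OpenCV 4.12 (cv2) and the standard library are available. Lean on these libraries where they do the work, as an engineer would, in place of code of your own. Each camera call takes 0.05 s, during which the arm holds its last target. There are 200 camera calls.

### The job

Get the rack of sample tubes ready for mixing: push it along the shaker's platform, gently, until it sits fully home against the stop bar at the far end and the little rack-present pin there is pressed in, and then flip the cam lever round past its dead centre so that it snaps shut and clamps the rack. The tubes must stay standing in the rack; do not force the lever once it is shut, and leave the other things on the trolley alone.

Things in the scene. Friction and masses are not known exactly. Their poses are not given: they have to be found in the camera images.
- shaker: bench shaker, white box 220 x 178 mm, heavy, fixed, its bare aluminium platform 74 mm up. Origin: centre of its underside; z up; x: the way the rack is pushed home, away from the face with dark window and knob; y: left of that. Across the platform's far end stands the stop bar (54 mm wide, 37 high), its rubber face anywhere from x = +62 to +90 mm: set by hand, differs each time, not measured
- side_rail (a point): middle of the inner top edge of the upright aluminium rail along the right of the platform, 180 mm long, 40 mm high, at y = -44 mm on the shaker. The rack slides along between it and the open clamp jaw opposite, with about 2.6 mm to spare
- rack: blue acrylic rack, eight round places, 112 mm long, 58 wide, 69 high, 0.2 to 0.35 kg with its three tubes (in its far half), loose on the platform, length along the shaker's x. Origin: centre of its underside; its x runs across, its y along it to the NEAR end. It has 18 to 59 mm to slide, against 1 to 3 N (up to 7 to start it); then the rubber stop gives 1 mm per 6 N, 3 mm at most. Over 20 N of push spills the tubes
- rack_push (a point): centre of the part of the rack's near end wall that is best to push on, 52 mm above the platform, clear above rail and jaw. The wall is smooth, upright, 58 mm wide and 65 mm high
- home_pin (a joint): rack-present pin, 7 mm steel pin in the middle of the stop bar's rubber face, 19 mm above the platform, light spring (under 0.5 N), pressed in by the rack. 0 = out, 6 mm proud of the rubber; 0.006 m = flush, the rack touching the rubber (up to 0.009 with the rubber squeezed). Above 0.0045 m the rack counts as home
- cam_lever (a joint): lever angle, rad, about an upright pin. 0 = open on its stop, handle out over the shaker's left edge; grows anticlockwise seen from above: the handle's heading in the shaker's frame is +1.475 plus the angle; 1.667 = shut on a hard stop, handle along the shaker's -x. Let go before 1.45 (dead centre) it springs back open; beyond, it snaps on to 1.667 by itself. Never press it with over 20 N
- lever_pivot (a point): axis of the lever's pin at handle height, 49 mm above the platform, at x = +20, y = +56 mm on the shaker. The steel hub round it is 25 mm in diameter and its bolt 63 mm high. The lever drives the jaw by a link against strong springs: up to about 0.9 N m against closing, most near 0.7 to 0.9 rad, so some 10 N at the grip
- lever_grip (a point): middle of the lever's black handle, 85 mm from the pin, 49 mm above the platform. The handle is a level round bar: 17.6 mm thick from 55 to 110 mm from the pin, 12.4 mm thick nearer in. Free on both sides and below (to 10 mm above the platform) beyond 45 mm from the pin
- jaw_pad: rubber face of the clamp jaw, 110 mm long, 40 mm high, left of the rack, face at y = +16.6 mm on the shaker when open. The lever moves it about 6 mm to the right (shaker's -y); its springy rubber then presses the rack against the side rail with some 10 to 20 N. Origin: on the platform, middle of the rubber
- tube_a: capped sample tube, 19 mm thick, 110 mm long, standing in the rack, in a middle place, its top 114 mm above the platform. Origin: its foot; z along it
- tube_b: the same, in the other middle place beside it
- tube_c: the same, in a far place
- flask: conical glass flask, 78 mm wide, 135 mm high, bystander right of the shaker. Origin: centre of its underside
- reagent: white screw-cap bottle, 58 mm wide, 123 mm high, bystander behind the shaker. Origin: centre of its underside
- beaker: clear beaker, 72 mm wide, 90 mm high, bystander at the near right corner. Origin: centre of its underside
Things that resemble listed ones, but are neither listed nor needed, are in the scene too. Leave any purple look-alike of the tube_b alone.

How it is judged (in metres and radians):
On the way, in this order (a step that is already met when the one before it is completed fails the run):
1. the rack is home on the stop, with the rack-present pin pressed in, while the lever is still open (value of joint home_pin above 0.0045 m and value of joint cam_lever below 0.9 rad), for 0.2 s.
2. the lever has snapped shut with the rack still home (value of joint home_pin above 0.0045 m and value of joint cam_lever above 1.6 rad), for 0.2 s.
At the end, for the whole second after the job is handed in: the lever is shut (over 1.6 rad), the jaw's rubber presses on the rack with over 4 N, the rack is home and at rest (pin pressed in by over 4.5 mm, that is, within 1.5 mm of the buffer) and the three tubes stand in it, within 0.3 rad of upright (all of step 2 and contact force between jaw_pad and rack above 4 N and angle between each of tube_a, tube_b, tube_c's own z axis and vertical below 0.3 rad and linear speed of rack below 0.01 m/s); the robot touches nothing.
It fails at once if the rack is pushed with over 20 N (contact force between any of the fingers, the arm and rack above 20 N).
It fails at once if the lever is forced with over 20 N (contact force between any of the fingers, the arm and cam_lever above 20 N).
It fails at once if a tube tips over or out of the rack (angle between any of tube_a, tube_b, tube_c's own z axis and vertical above 0.4 rad).
It fails at once if the flask, the bottle or the beaker is shifted by over 15 mm or tipped (distance of any of flask, reagent, beaker from where it was at the start of the episode above 0.015 m or angle between any of flask, reagent, beaker's own z axis and vertical above 0.2 rad).
It also fails if it takes over 48 s, if anything falls off the work surface, if the arm or the gripper's body presses on something with over 40 N, if the wrist force passes 120 N, or if a joint passes its speed limit or range.

## Working session

There is one attempt and no reset: what is moved stays moved. The work goes in short steps, Python scripts to look and compute and a shell command to move; the robot and the scene stay as the last step left them, time stands still between calls to the robot, and variables do not carry over. Pictures are saved under pics/ and viewed, at most 10 in all, crops included, and the job is handed in when it is done.

```bash
mkdir -p pics; ls; python3 - <<'E'
from workcell import bot
import cv2
for n in("scene","top"):
    im=bot.camera(n); cv2.imwrite(f"pics/{n}0.png",im[:,:,::-1])
    c=bot.calibration(n); print(n,c)
print(bot.get_obs())
E
```

```text
pics
scene {'vfov': 52.49056660791389, 'cx': 251.9792379516983, 'cy': 191.74489540192252, 'camera_from_world': array([[ 0.45703004, -0.88944391, -0.00361462, -0.29928489],
       [-0.58217581, -0.29606666, -0.75724227,  0.38456949],
       [ 0.67245436,  0.34818681, -0.65312409,  0.56490087],
       [ 0.        ,  0.        ,  0.        ,  1.        ]])}
top {'vfov': 49.84179365135991, 'cx': 251.78058327437247, 'cy': 189.9942785800663, 'camera_from_world': array([[ 9.46199619e-04, -9.99876022e-01, -1.57177055e-02,
        -3.76143935e-02],
       [-9.99890819e-01, -7.14200832e-04, -1.47594079e-02,
         5.36604718e-01],
       [ 1.47463524e-02,  1.57299547e-02, -9.99767530e-01,
         9.33355207e-01],
       [ 0.00000000e+00,  0.00000000e+00,  0.00000000e+00,
         1.00000000e+00]])}
{'time': 0.1, 'q': array([ 6.87562487e+01,  5.00709862e+00,  1.00382423e+01,  9.51002135e+01,
       -2.66234569e-04,  8.99997296e+01]), 'qd': array([-0.07526482, -0.08777623,  0.10883317,  0.049475  ,  0.01072929,
        0.07393408]), 'joint_efforts': array([ 4.96841676e-04, -5.21561337e+01,  4.65655267e+01,  1.60675828e-02,
        4.93019991e-05, -2.62252547e-05]), 'ee_pos': array([0.19920789, 0.51242402, 0.2306554 ]), 'tcp_rot': array([-1.79930930e+02,  2.65908419e-04,  1.58756519e+02]), 'wrist_force': array([ 0.12052215, -0.85121377, -0.16496834]), 'torque': array([ 0.02136786, -0.01497497, -0.03192656]), 'grasp_force': 0.0, 'opening': 0.0855274917068984}
```

View pics/top0.png

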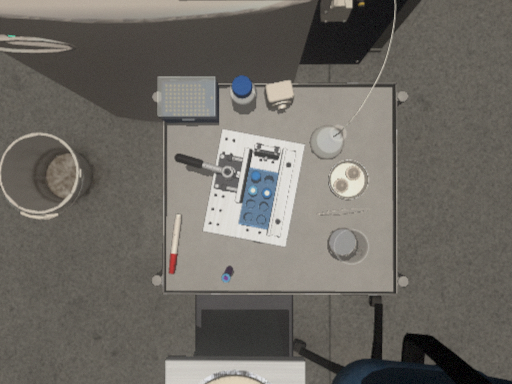

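View pics/scene0.png

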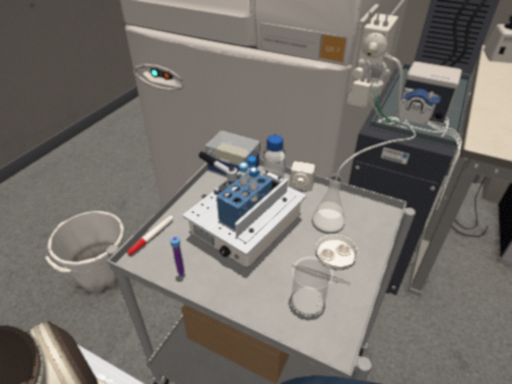

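The top view shows the shaker (white, about (255,187)) with its stop bar at its upper end. The rack is at (259,197) and the lever handle points left at (188,160). The purple tube stands apart at (228,274). I'll enlarge the shaker for corner positions.

```bash
python3 - <<'E'
import cv2
im=cv2.imread("pics/top0.png")[120:255,165:315]
cv2.imwrite("pics/crop1.png",cv2.resize(im,None,fx=4.4,fy=4.4,interpolation=cv2.INTER_CUBIC))
E
```

```text
(no output)
```

View pics/crop1.png

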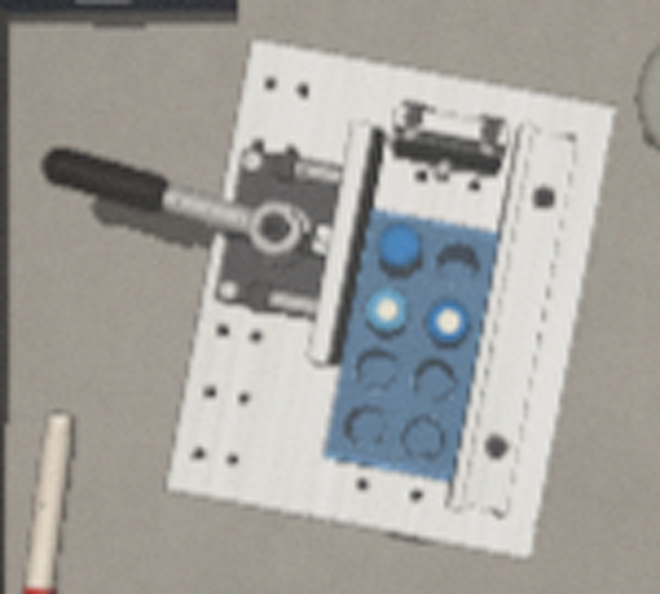

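Crop pixels: platform corners TL(252,42), TR(614,107), BR(530,556), BL(168,490). Rack top corners (375,210), (498,234), (452,480), (325,458). Hub at (275,228), handle tip at (48,163), stop bar face at about (447,165).

```bash
cat > h.py <<'E'
import numpy as np
from workcell import bot
def ray(cal,u,v,z):
    f=192/np.tan(np.radians(cal["vfov"])/2); M=cal["camera_from_world"]; R=M[:3,:3]; t=M[:3,3]
    o=-R.T@t; d=R.T@np.array([(u-cal["cx"])/f,(v-cal["cy"])/f,1]); return o+d*(z-o[2])/d[2]
E
python3 - <<'E'
from h import *
c=bot.calibration("top")
P=lambda u,v,z: ray(c,165+(u+.5)/4.4-.5,120+(v+.5)/4.4-.5,z)[:2]
q=np.array([P(*p,.074) for p in((252,42),(614,107),(530,556),(168,490))])
L=np.array([[.11,.089],[.11,-.089],[-.11,-.089],[-.11,.089]])
o=q.mean(0); H=(q-o).T@L; th=np.arctan2(H[1,0]-H[0,1],H[0,0]+H[1,1]); R=np.array([[np.cos(th),-np.sin(th)],[np.sin(th),np.cos(th)]])
print("origin",o,"yaw",np.degrees(th),"resid mm",(q-o-L@R.T)*1e3)
S=lambda p:(R.T@(p-o)*1e3).round(1)
for p in((375,210),(498,234),(452,480),(325,458)): print("rack",P(*p,.143),S(P(*p,.143)))
print("hub",S(P(275,228,.137)),"tip",S(P(48,163,.123)),"stop top",S(P(447,140,.111)), S(P(447,165,.074)))
for n,l in(("push start",[-80,-13]),("pivot",[20,56]),("grip",[20+85*np.cos(1.475),56+85*np.sin(1.475)])): print(n,o+R@np.array(l)/1e3)
for n,p,z in(("flask",(323,142),0),("bottle",(243,85),.12)): print(n,ray(c,*p,z))
E
```

```text
origin [ 0.5409933  -0.04170054] yaw -10.424162548015191 resid mm [[-1.70118221 -1.16946119]
 [-0.81489373  1.1222976 ]
 [ 1.89972404  1.34785841]
 [ 0.6163519  -1.30069481]]
rack [ 0.57834841 -0.0355718 ] [35.6 12.8]
rack [ 0.56780596 -0.08953272] [ 35.  -42.2]
rack [ 0.46001998 -0.06941177] [-74.6 -41.9]
rack [ 0.46953074 -0.01375841] [-75.3  14.6]
hub [20.2 55.1] tip [ 31.1 162.6] stop top [ 75.1 -12.7] [ 67.4 -14.8]
push start [ 0.45996154 -0.04001127]
pivot [0.5707955  0.00975652]
grip [0.59410042 0.09149929]
flask [ 0.64596296 -0.19899061  0.        ]
bottle [ 0.74429768 -0.02128967  0.12      ]
```

Sizes, hub and orientation agree within 2 mm: shaker at (0.541, -0.042), yaw -10.4°, rack near face at shaker x ≈ -75. Next I'll turn the tool so its y axis lies along the shaker's x, with the fingers shut, and move behind the rack at height.

```bash
python3 -m crank '[{"gripper":0,"travel":[0,0,0],"twist":[0,0,0.173]},{"gripper":0,"travel":[0,0,0],"twist":[0,0,0.173]},{"gripper":0,"travel":[0,0,0],"twist":[0,0,0.173]},{"gripper":0,"travel":[0,0,0],"twist":[0,0,0.173]},{"gripper":0,"travel":[0,0,0],"twist":[0,0,0.173]},{"gripper":0,"travel":[0,0,0],"twist":[0,0,0.173]},{"gripper":0,"travel":[0,0,0],"twist":[0,0,0.173]},{"gripper":0,"travel":[0,0,0],"twist":[0,0,0.172]}]' 30
python3 -m crank '[{"gripper":0,"travel":[-41,27,0],"twist":[0,0,0]},{"gripper":0,"travel":[-41,27,0],"twist":[0,0,0]},{"gripper":0,"travel":[-41,27,0],"twist":[0,0,0]},{"gripper":0,"travel":[-41,27,0],"twist":[0,0,0]},{"gripper":0,"travel":[-41,27,0],"twist":[0,0,0]},{"gripper":0,"travel":[-41,27,0],"twist":[0,0,0]},{"gripper":0,"travel":[-41,27,0],"twist":[0,0,0]},{"gripper":0,"travel":[-41,27,0],"twist":[0,0,0]},{"gripper":0,"travel":[-41,27,0],"twist":[0,0,0]},{"gripper":0,"travel":[-41,27,0],"twist":[0,0,0]},{"gripper":0,"travel":[-41,27,0],"twist":[0,0,0]},{"gripper":0,"travel":[0,0,0],"twist":[0,0,0]}]'
```

```text
time: 1.1
ee_pos: [0.1992, 0.5125, 0.2308]
tcp_rot: [-180.0, 0.0, 79.2]
wrist_force: [0.4, 1.1, -0.1]
opening: -0.0001
grasp_force: 0.0
time: 2.6
ee_pos: [0.4097, 0.0126, 0.2307]
tcp_rot: [-179.9, 0.0, 79.2]
wrist_force: [-0.2, -0.1, -0.2]
opening: 0.0002
grasp_force: 0.0
```

```bash
python3 -m crank '[{"gripper":0,"travel":[-22,16,0],"twist":[0,0,0]},{"gripper":0,"travel":[-21,16,0],"twist":[0,0,0]},{"gripper":0,"travel":[0,0,27],"twist":[0,0,0]},{"gripper":0,"travel":[0,0,27],"twist":[0,0,0]},{"gripper":0,"travel":[0,0,27],"twist":[0,0,0]},{"gripper":0,"travel":[0,0,28],"twist":[0,0,0]},{"gripper":0,"travel":[0,0,0],"twist":[0,0,0]}]'
python3 - <<'E'
from h import *; import cv2
im=np.hstack([bot.camera("top")[120:255,165:315],bot.camera("scene")[140:275,165:315]])
cv2.imwrite("pics/c2.png",cv2.resize(im[:,:,::-1],None,fx=2.6,fy=2.6,interpolation=cv2.INTER_CUBIC))
o=np.array([.541,-.0417]);t=np.radians(-10.42);R=np.array([[np.cos(t),-np.sin(t)],[np.sin(t),np.cos(t)]])
print(R.T@(bot.get_obs()["ee_pos"][:2]-o)*1e3)
E
```

```text
time: 3.48
ee_pos: [0.4315, -0.0321, 0.1206]
tcp_rot: [-179.8, 0.0, 79.6]
wrist_force: [0.1, 0.8, 0.4]
opening: -0.0001
grasp_force: 0.0
[-107.95909258  -10.4498619 ]
```

View pics/c2.png

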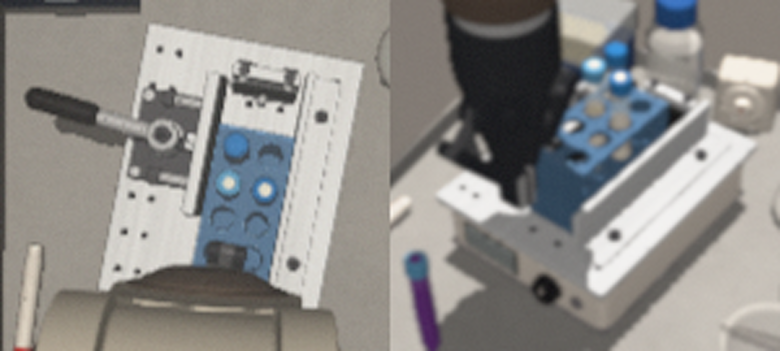

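The gripper stands just behind the rack's near end, centred to about 3 mm. The purple tube is clear of it. I'll advance to contact.

```bash
python3 -m crank '[{"gripper":0,"travel":[-3,4,0],"twist":[0,0,0]},{"gripper":0,"travel":[0,4,0],"twist":[0,0,0]},{"gripper":0,"travel":[0,3,0],"twist":[0,0,0]},{"gripper":0,"travel":[0,1,0],"twist":[0,0,0]},{"gripper":0,"travel":[0,1,0],"twist":[0,0,0]},{"gripper":0,"travel":[0,1,0],"twist":[0,0,0]}]'
python3 -m crank '[{"gripper":0,"travel":[0,1,0],"twist":[0,0,0]},{"gripper":0,"travel":[0,1,0],"twist":[0,0,0]},{"gripper":0,"travel":[0,1,0],"twist":[0,0,0]},{"gripper":0,"travel":[0,1,0],"twist":[0,0,0]}]'
```

```text
time: 4.32
ee_pos: [0.4461, -0.0385, 0.1223]
tcp_rot: [-180.0, 0.0, 79.5]
wrist_force: [0.6, -0.2, 0.7]
opening: -0.0002
grasp_force: 0.0
time: 4.82
ee_pos: [0.4501, -0.0392, 0.1223]
tcp_rot: [-180.0, -0.0, 79.5]
wrist_force: [-0.9, -0.4, -0.8]
opening: 0.0001
grasp_force: 0.0
```

```bash
python3 -m crank '[{"gripper":0,"travel":[0,1,0],"twist":[0,0,0]},{"gripper":0,"travel":[0,1,0],"twist":[0,0,0]},{"gripper":0,"travel":[0,1,0],"twist":[0,0,0]},{"gripper":0,"travel":[0,1,0],"twist":[0,0,0]}]'

```

```text
time: 5.32
ee_pos: [0.454, -0.04, 0.1223]
tcp_rot: [-180.0, -0.0, 79.5]
wrist_force: [-2.3, 0.1, 1.4]
opening: 0.0002
grasp_force: 1.0
```

```bash
python3 -m crank '[{"gripper":0,"travel":[0,1,0],"twist":[0,0,0]},{"gripper":0,"travel":[0,1.5,0],"twist":[0,0,0]},{"gripper":0,"travel":[0,1.5,0],"twist":[0,0,0]},{"gripper":0,"travel":[0,2,0],"twist":[0,0,0]},{"gripper":0,"travel":[0,2,0],"twist":[0,0,0]},{"gripper":0,"travel":[0,2,0],"twist":[0,0,0]}]'
python3 -m crank '[{"gripper":0,"travel":[0,2,0],"twist":[0,0,0]},{"gripper":0,"travel":[0,2,0],"twist":[0,0,0]},{"gripper":0,"travel":[0,2,0],"twist":[0,0,0]}]'
python3 - <<'E'
from h import *; import cv2
im=bot.camera("top")[120:255,165:315]
cv2.imwrite("pics/c3.png",cv2.resize(im[:,:,::-1],None,fx=4,fy=4,interpolation=cv2.INTER_CUBIC))
E
```

```text
time: 6.08
ee_pos: [0.464, -0.0418, 0.1223]
tcp_rot: [180.0, 0.0, 79.5]
wrist_force: [-1.3, 0.1, 0.2]
opening: -0.0
grasp_force: 0.9
time: 6.45
ee_pos: [0.4698, -0.0429, 0.1223]
tcp_rot: [-180.0, 0.0, 79.5]
wrist_force: [-1.1, 0.4, -0.1]
opening: -0.0002
grasp_force: 0.9
```

View pics/c3.png

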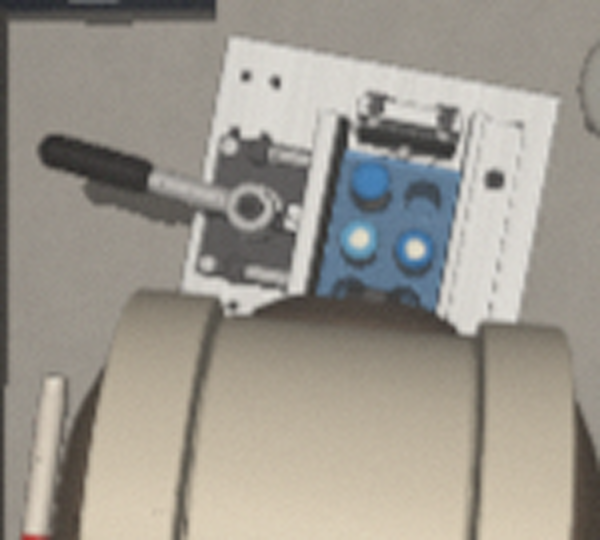

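The rack has slid about 20 mm. Its far edge at (345,150)–(462,170) is close to the pin at (403,152), so I'll use small rows now.

```bash
for i in 1; do python3 -m crank '[{"gripper":0,"travel":[0,1,0],"twist":[0,0,0]},{"gripper":0,"travel":[0,1,0],"twist":[0,0,0]},{"gripper":0,"travel":[0,1,0],"twist":[0,0,0]},{"gripper":0,"travel":[0,1,0],"twist":[0,0,0]}]'; done
```

```text
time: 7.0
ee_pos: [0.4737, -0.0436, 0.1223]
tcp_rot: [180.0, -0.0, 79.5]
wrist_force: [-1.4, 0.5, 0.0]
opening: 0.0002
grasp_force: 0.9
```

```bash
python3 -m crank '[{"gripper":0,"travel":[0,1,0],"twist":[0,0,0]},{"gripper":0,"travel":[0,1,0],"twist":[0,0,0]},{"gripper":0,"travel":[0,1,0],"twist":[0,0,0]}]'
```

```text
time: 7.38
ee_pos: [0.4767, -0.0442, 0.1223]
tcp_rot: [-180.0, 0.0, 79.5]
wrist_force: [-1.4, -0.3, 1.0]
opening: -0.0
grasp_force: 0.9
```

```bash
python3 -m crank '[{"gripper":0,"travel":[0,1,0],"twist":[0,0,0]},{"gripper":0,"travel":[0,1,0],"twist":[0,0,0]}]'
```

```text
time: 7.62
ee_pos: [0.4786, -0.0445, 0.1223]
tcp_rot: [-180.0, 0.0, 79.5]
wrist_force: [-2.1, 0.1, 1.5]
opening: -0.0001
grasp_force: 1.0
```

```bash
python3 -m crank '[{"gripper":0,"travel":[0,1,0],"twist":[0,0,0]},{"gripper":0,"travel":[0,1,0],"twist":[0,0,0]}]'|grep -E 'ee|wr|gr'
```

```text
ee_pos: [0.4805, -0.0449, 0.1223]
wrist_force: [-3.6, 0.0, 1.3]
grasp_force: 1.7
```

```bash
python3 -m crank '[{"gripper":0,"travel":[0,1,0],"twist":[0,0,0]},{"gripper":0,"travel":[0,1,0],"twist":[0,0,0]}]'|grep -E 'ee|wr|gr'
```

```text
ee_pos: [0.4815, -0.0451, 0.1222]
wrist_force: [-10.2, 1.6, 4.9]
grasp_force: 5.3
```

```bash
python3 -m crank '[{"gripper":0,"travel":[0,1,0],"twist":[0,0,0]},{"gripper":0,"travel":[0,1,0],"twist":[0,0,0]}]'|grep -E 'ee|wr|gr'
```

```text
ee_pos: [0.4824, -0.0452, 0.1223]
wrist_force: [-17.1, 3.0, 8.8]
grasp_force: 8.6
```

Home, with the rubber squeezed at about 17 N. I'll ease off now.

```bash
python3 -m crank '[{"gripper":0,"travel":[0,-1,0],"twist":[0,0,0]},{"gripper":0,"travel":[0,-1,0],"twist":[0,0,0]},{"gripper":0,"travel":[0,0,0],"twist":[0,0,0]},{"gripper":0,"travel":[0,0,0],"twist":[0,0,0]}]'|grep -E 'ti|ee|wr|gr'
```

```text
time: 8.88
ee_pos: [0.4817, -0.0451, 0.1223]
wrist_force: [-6.7, 1.8, 2.0]
grasp_force: 3.5
```

```bash
python3 -m crank '[{"gripper":0,"travel":[0,-2,0],"twist":[0,0,0]},{"gripper":0,"travel":[0,-5,0],"twist":[0,0,0]},{"gripper":0,"travel":[0,-8,0],"twist":[0,0,0]},{"gripper":0,"travel":[0,0,-36],"twist":[0,0,0]},{"gripper":0,"travel":[0,0,-37],"twist":[0,0,0]},{"gripper":0,"travel":[0,0,-37],"twist":[0,0,0]},{"gripper":0,"travel":[0,0,0],"twist":[0,0,0]}]'|grep -E 'ti|ee|wr|gr'
python3 -m crank '[{"gripper":0,"travel":[30.5,26.5,0],"twist":[0,0,0]},{"gripper":0,"travel":[30.5,26.5,0],"twist":[0,0,0]},{"gripper":0,"travel":[30.5,26.5,0],"twist":[0,0,0]},{"gripper":0,"travel":[30.5,26.5,0],"twist":[0,0,0]},{"gripper":0,"travel":[30.5,26.5,0],"twist":[0,0,0]},{"gripper":0,"travel":[0,0,0],"twist":[0,0,0.094]},{"gripper":0,"travel":[0,0,0],"twist":[0,0,0]}]'
python3 - <<'E'
from h import *; import cv2
im=np.hstack([bot.camera("top")[100:255,165:315],bot.camera("scene")[110:265,165:315]])
cv2.imwrite("pics/c4.png",cv2.resize(im[:,:,::-1],None,fx=2.6,fy=2.6,interpolation=cv2.INTER_CUBIC))
E
```

```text
time: 9.75
ee_pos: [0.4685, -0.0425, 0.2352]
wrist_force: [0.6, 0.1, -0.1]
grasp_force: 0.0
time: 10.62
ee_pos: [0.6256, 0.0836, 0.231]
tcp_rot: [-179.9, 0.0, 74.2]
wrist_force: [1.0, 0.1, 0.6]
opening: 0.0001
grasp_force: 0.0
```

View pics/c4.png

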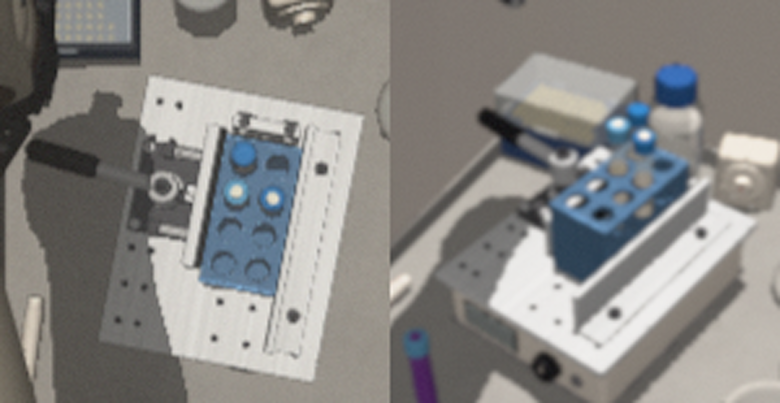

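The rack is against the stop with its tubes upright. The handle is clear, and the gripper hangs beyond it on the far side. I'll descend behind the handle and approach it.

```bash
python3 -m crank '[{"gripper":0,"travel":[0,0,31],"twist":[0,0,0]},{"gripper":0,"travel":[0,0,31],"twist":[0,0,0]},{"gripper":0,"travel":[0,0,31],"twist":[0,0,0]},{"gripper":0,"travel":[0,0,30],"twist":[0,0,0]},{"gripper":0,"travel":[0,-3,0],"twist":[0,0,0]},{"gripper":0,"travel":[0,-3,0],"twist":[0,0,0]},{"gripper":0,"travel":[0,-2,0],"twist":[0,0,0]},{"gripper":0,"travel":[0,-1,0],"twist":[0,0,0]}]'|grep -E 'ti|ee|wr|gr'
python3 -m crank '[{"gripper":0,"travel":[0,-1,0],"twist":[0,0,0]},{"gripper":0,"travel":[0,-1,0],"twist":[0,0,0]}]'|grep -E 'ti|ee|wr|gr'
```

```text
time: 11.72
ee_pos: [0.6174, 0.0859, 0.1105]
wrist_force: [0.4, -0.4, -0.9]
grasp_force: 0.0
time: 11.98
ee_pos: [0.6154, 0.0864, 0.1095]
wrist_force: [1.4, 0.4, 0.6]
grasp_force: 0.4
```

```bash
python3 -m crank '[{"gripper":0,"travel":[0,-1,0],"twist":[0,0,0]},{"gripper":0,"travel":[0,-1,0],"twist":[0,0,0]}]'|grep -E 'ti|ee|wr|gr'
```

```text
time: 12.22
ee_pos: [0.6134, 0.087, 0.1093]
wrist_force: [1.3, 0.5, 1.2]
grasp_force: 0.6
```

```bash
python3 -m crank '[{"gripper":0,"travel":[0.4,-2.6,0],"twist":[0,0,-0.03]},{"gripper":0,"travel":[0.5,-3.5,0],"twist":[0,0,-0.04]},{"gripper":0,"travel":[0.5,-3.5,0],"twist":[0,0,-0.04]}]'|grep -E 'ti|ee|wr|gr|rot'
```

```text
time: 12.6
ee_pos: [0.6042, 0.0908, 0.1093]
tcp_rot: [180.0, -0.0, 80.6]
wrist_force: [2.7, 2.1, -1.3]
grasp_force: 1.4
```

```bash
python3 -m crank '[{"gripper":0,"travel":[0.5,-3.5,0],"twist":[0,0,-0.04]},{"gripper":0,"travel":[0.5,-3.5,0],"twist":[0,0,-0.04]},{"gripper":0,"travel":[0.5,-3.5,0],"twist":[0,0,-0.04]}]'|grep -E 'ti|ee|wr|gr|rot'
```

```text
time: 12.98
ee_pos: [0.5941, 0.0937, 0.1094]
tcp_rot: [180.0, -0.0, 87.5]
wrist_force: [4.6, 2.5, -0.3]
grasp_force: 2.1
```

```bash
cat > s.py <<'E'
from h import *
s=bot.get_obs();p=s["tcp_rot"][2];a=np.radians(p);r=(s["ee_pos"][:2]-[.5708,.0098])*1e3
x=np.array([np.cos(a),np.sin(a)]);y=np.array([np.sin(a),-np.cos(a)]);F=s["wrist_force"][:2]
print("t %.2f along %.1f perp %.1f psi-lever %.3f Fx %.1f Fy %.1f"%(s["time"],r@x,r@y,np.radians((p-74.1)%360),F@x,F@y),s["grasp_force"].round(1))
E
python3 -m crank '[{"gripper":0,"travel":[1,-4.3,0],"twist":[0,0,-0.05]},{"gripper":0,"travel":[1,-4.3,0],"twist":[0,0,-0.05]},{"gripper":0,"travel":[1,-4.3,0],"twist":[0,0,-0.05]}]'>/dev/null; python3 s.py
```

```text
Traceback (most recent call last):
  File "s.py", line 4, in <module>
    print("t %.2f along %.1f perp %.1f psi-lever %.3f Fx %.1f Fy %.1f"%(s["time"],r@x,r@y,np.radians((p-74.1)%360),F@x,F@y),s["grasp_force"].round(1))
                                                                                                                            ^^^^^^^^^^^^^^^^^^^^^^
AttributeError: 'float' object has no attribute 'round'
```

```bash
python3 -m crank '[{"gripper":0,"travel":[1,-4.3,0],"twist":[0,0,-0.05]},{"gripper":0,"travel":[1,-4.3,0],"twist":[0,0,-0.05]},{"gripper":0,"travel":[1,-4.3,0],"twist":[0,0,-0.05]}]'>/dev/null; python3 s.py
```

```text
Traceback (most recent call last):
  File "s.py", line 4, in <module>
    print("t %.2f along %.1f perp %.1f psi-lever %.3f Fx %.1f Fy %.1f"%(s["time"],r@x,r@y,np.radians((p-74.1)%360),F@x,F@y),s["grasp_force"].round(1))
                                                                                                                            ^^^^^^^^^^^^^^^^^^^^^^
AttributeError: 'float' object has no attribute 'round'
```

```bash
sed -i 's/s\["grasp_force"\].round(1)/round(s["grasp_force"],1)/' s.py; python3 s.py
```

```text
t 13.72 along 85.3 perp 19.8 psi-lever 0.534 Fx -0.8 Fy 6.1 3.2
```

```bash
python3 -m crank '[{"gripper":0,"travel":[0.9,-4.3,0],"twist":[0,0,-0.05]},{"gripper":0,"travel":[0.9,-4.3,0],"twist":[0,0,-0.05]},{"gripper":0,"travel":[0.9,-4.3,0],"twist":[0,0,-0.05]},{"gripper":0,"travel":[0.9,-4.3,0],"twist":[0,0,-0.05]}]'>/dev/null; python3 s.py
```

```text
t 14.22 along 85.6 perp 19.9 psi-lever 0.734 Fx -1.3 Fy 7.0 3.5
```

```bash
python3 -m crank '[{"gripper":0,"travel":[0.9,-4.3,0],"twist":[0,0,-0.05]},{"gripper":0,"travel":[0.9,-4.3,0],"twist":[0,0,-0.05]},{"gripper":0,"travel":[0.9,-4.3,0],"twist":[0,0,-0.05]},{"gripper":0,"travel":[0.9,-4.3,0],"twist":[0,0,-0.05]}]'>/dev/null; python3 s.py
```

```text
t 14.72 along 85.9 perp 19.9 psi-lever 0.934 Fx 0.1 Fy 6.6 3.3
```

```bash
python3 -m crank '[{"gripper":0,"travel":[0.9,-4.3,0],"twist":[0,0,-0.05]},{"gripper":0,"travel":[0.9,-4.3,0],"twist":[0,0,-0.05]},{"gripper":0,"travel":[0.9,-4.3,0],"twist":[0,0,-0.05]},{"gripper":0,"travel":[0.9,-4.3,0],"twist":[0,0,-0.05]},{"gripper":0,"travel":[0.9,-4.3,0],"twist":[0,0,-0.05]},{"gripper":0,"travel":[0.9,-4.3,0],"twist":[0,0,-0.05]}]'>/dev/null; python3 s.py
```

```text
t 15.47 along 86.2 perp 19.6 psi-lever 1.234 Fx -2.6 Fy 3.5 1.8
```

```bash
python3 -m crank '[{"gripper":0,"travel":[0.9,-4.3,0],"twist":[0,0,-0.05]},{"gripper":0,"travel":[0.9,-4.3,0],"twist":[0,0,-0.05]}]'>/dev/null; python3 s.py
```

```text
t 15.72 along 86.4 perp 19.5 psi-lever 1.334 Fx -1.4 Fy 2.0 1.1
```

```bash
python3 -m crank '[{"gripper":0,"travel":[0.5,-2.6,0],"twist":[0,0,-0.03]},{"gripper":0,"travel":[0.5,-2.6,0],"twist":[0,0,-0.03]},{"gripper":0,"travel":[0.5,-2.6,0],"twist":[0,0,-0.03]},{"gripper":0,"travel":[0.5,-2.6,0],"twist":[0,0,-0.03]},{"gripper":0,"travel":[0.5,-2.6,0],"twist":[0,0,-0.03]},{"gripper":0,"travel":[0,0,0],"twist":[0,0,0]}]'>/dev/null; python3 s.py
python3 - <<'E'
from h import *; import cv2
im=np.hstack([bot.camera("top")[100:255,165:315],bot.camera("scene")[110:265,165:315]])
cv2.imwrite("pics/c5.png",cv2.resize(im[:,:,::-1],None,fx=2.6,fy=2.6,interpolation=cv2.INTER_CUBIC))
E
```

```text
t 16.48 along 85.9 perp 19.1 psi-lever 1.481 Fx 0.0 Fy -0.4 0.0
```

View pics/c5.png

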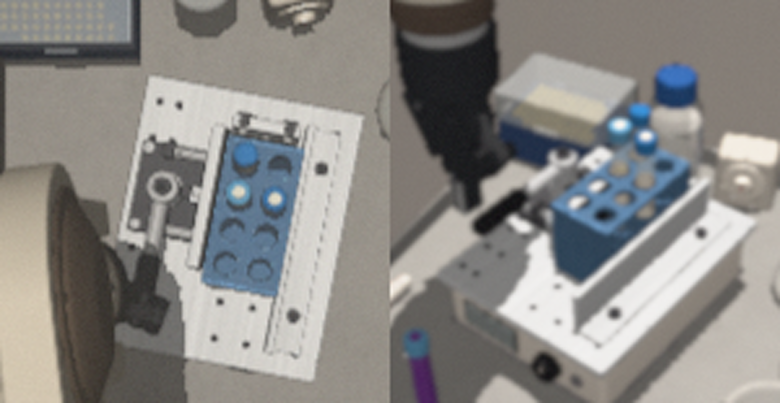

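The lever has left the finger (force 0) and now lies along the shaker's -x, with the handle end near (145,315). I'll retreat and verify.

```bash
python3 -m crank '[{"gripper":0,"travel":[0,10,0],"twist":[0,0,0]},{"gripper":0,"travel":[0,20,0],"twist":[0,0,0]},{"gripper":0,"travel":[0,20,0],"twist":[0,0,0]},{"gripper":0,"travel":[0,20,-30],"twist":[0,0,0]},{"gripper":0,"travel":[0,30,-40],"twist":[0,0,0]},{"gripper":0,"travel":[0,40,-40],"twist":[0,0,0]},{"gripper":0,"travel":[0,40,0],"twist":[0,0,0]},{"gripper":0,"travel":[0,0,0],"twist":[0,0,0]},{"gripper":0,"travel":[0,0,0],"twist":[0,0,0]}]'|grep -E 'ti|ee|wr'
python3 - <<'E'
from h import *; import cv2
im=bot.camera("top")[120:255,165:315]
cv2.imwrite("pics/c6.png",cv2.resize(im[:,:,::-1],None,fx=4.4,fy=4.4,interpolation=cv2.INTER_CUBIC))
E
```

```text
time: 17.7
ee_pos: [0.562, 0.2275, 0.2186]
wrist_force: [0.4, -0.7, 0.2]
```

View pics/c6.png

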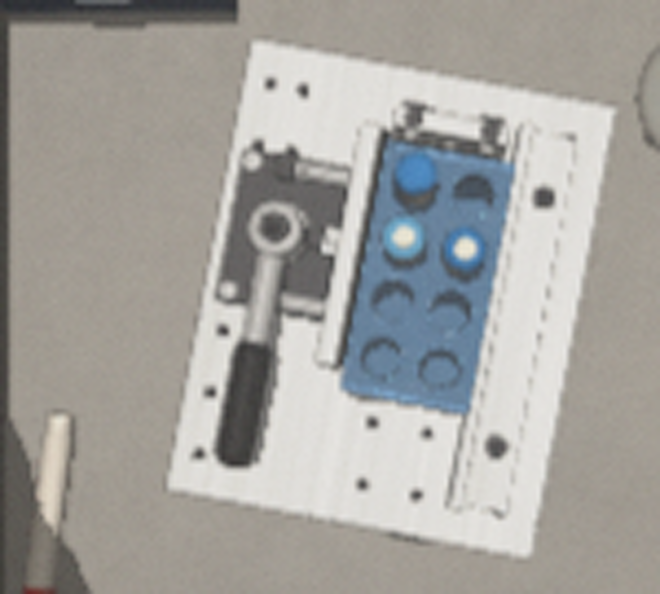

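The lever is shut: hub (275,228) to handle end (235,460) is parallel to the shaker's x. The jaw is against the rack, and the rack is at the stop with its tubes upright. I'll check numerically that clamping did not move the rack off the stop, by comparing it with the picture taken just after the push.

```bash
python3 - <<'E'
import cv2,numpy as np
a=cv2.imread("pics/c4.png",0)[:,:390]; a=cv2.resize(a,(150,155),interpolation=cv2.INTER_AREA)[20:]
b=cv2.resize(cv2.imread("pics/c6.png",0),(150,135),interpolation=cv2.INTER_AREA)
for n,(y0,y1,x0,x1) in{"rack":(31,93,78,116),"rail(ref)":(25,118,117,140)}.items():
    p,q=(np.float32(i[y0:y1,x0:x1]) for i in(a,b)); w=np.eye(2,3,dtype=np.float32)
    c,w=cv2.findTransformECC(p,q,w,cv2.MOTION_TRANSLATION); print(n,c,w[:,2]*1.9,"mm (col,row)")
E
```

```text
rack 0.8802552365160756 [2.49852   0.6191524] mm (col,row)
rail(ref) 0.9997172421622421 [-0.00245034  0.03380397] mm (col,row)
```

The rack moved 2.5 mm sideways, as expected from the clamping, and only about 0.2 mm along x, so it is still home. I'll hand in.

```bash
python3 -c "
from workcell import bot
print(bot.job_done())"
```

```text
the job is handed in; nothing more can be done
None
```

The job is handed in (no verdict came back): the rack is home on the stop bar and clamped, the lever is snapped shut, and the tubes are upright, but the final push peaked at 17–19.5 N, just under the 20 N limit.

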